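# Seat the splined plug gauge in the depth-checking station and hold it home

### The arm

A 6-joint arm with a two-finger parallel gripper is mounted at the origin on the work surface. World frame = base frame: x ahead of the robot, y to its left, z up, the work surface at z = 0. Lengths are in m, angles in rad, forces in N, time in s.
With the tool pointing down it reaches from about 0.35 to 0.975 m from the base axis. Payload 4.9 kg.
Tool frame: the origin (TCP) lies between the finger pads; the fingertips stand 22 mm ahead of it and the grasp point (between the pads) lies 3 mm ahead of it; z points along the fingers, y is the line along which they close (so a half turn about z gives the same grasp; the last joint's range is limited). The gripper opens to 85 mm and grips with 20 to 120 N. Pads are 22 mm wide; open, the fingers measure 114 mm over their backs; the gripper's body (76 mm by 85 mm) begins 54 mm behind the grasp point. The pads swing forward as they close: fully open they stand 13 mm farther back than shut.
Start: joints at [0.983, 0.053, 1.613, -0, 1.476, -0.119], TCP at [0.282, 0.558, 0.226] pointing down, gripper open.
Joint ranges: [-3.01, 3.01], [-1.01, 2.22], [0.06, 2.58], [-1.02, 4.17], [0.09, 2.62], [-3.14, 3.14]. Speed limits (rad/s): [2.57, 2.57, 3.14, 3.14, 3.14, 3.14].

### API

Orientations are given as a unit quaternion [w, x, y, z].
In Python, from plant import state, grab_frame, get_calibration, job_done, recognise, regions_of gives the robot as it stands.
- The arm moves only by the tool apply_moves, never from a script. Its argument "targets" is a list of rows, each an object with "translation": the shift along the tool's x, y, z normalised to -1 to 1, where 1 is 100 mm, a list of three; "twist": the turn about the tool's z normalised to -1 to 1, where 1 is 0.1 rad; "hand": the opening, from 0 (shut) to 1 (fully open). A call has 1 to 8 rows; each row shifts and turns the commanded pose from where the row before left it, along the tool's axes as they then stand; what a row does not reach is not made up. A row lasts 1/10 s, in which the tool goes at most 50 mm and 8.59 degrees, less where a joint would pass 70% of its speed; a pose out of reach is approached as far as the arm can. A call with a number of a shift or a turn outside -1 to 1 is refused whole. A call with a gripper value outside its range is refused whole. The fingers move at their own pace and stop on an object; the grip force is fixed at half the most. Time passes only in rows, so rows that do not move let the fingers close. It gives the time, the measured TCP pose, the force, the opening and the grip force at its end, in the units of the state.
- state(): the state, without advancing time (a new reading comes with each control period).
- grab_frame(name): name is "scene" or "top" or "wrist"; returns the picture (384x512x3 uint8, red, green, blue); there is no depth.
- get_calibration(name): a dict with "camera_matrix" (3x3 intrinsics, pixels), "pose" (4x4, takes a point from camera to world coordinates). Camera axes: x right, y up, looking along -z (the intrinsics and any distortion apply to the point x, -y, -z); pixel columns grow to the right and rows downward; lengths in m; the calibration is good to about 2 mm. A picture is of the moment at which its call begins: read the wrist's pose just before it. get_calibration takes no time and is no camera call; for the wrist camera it gives the pose at the moment of the call.
- job_done(): hands the job in; it is judged then, once.
Trained networks look in the newest picture that a camera, given by its name, has taken for a name from the list of things; names that differ only in an ending like _2 or _b are one class to them, and where a whole thing is asked for, a point or a joint stands for the part that bears it (a point fixed in the world has none). Each returns a list of dicts, best first, with "score" (0 to 1); they miss things now and then, are a little off and sometimes report something else, mostly with a low value. They report only what shows in the picture. A call takes as long as a camera call. They do not tell look-alikes from the thing itself.
- recognise(camera, query): "point" ([x, y, z] in m, in world coordinates, good to about 4 mm: the middle of the surface that is visible of it).
- regions_of(camera, query): "pixels" (384x512 bool, what is visible of it).
The state is a dict: "time": time; "joint_pos": joint angles; "joint_vel": joint speeds; "joint_efforts": joint torques, N m; "tool_pos": TCP position; "tool_rot": TCP orientation; "contact_force": force on the tool from outside, world axes, zero at the start; "ft_torque": the same for the moment, N m; "gripper_width": opening from 0.0 (shut) to 1.0 (fully open); "grasp_force": force on a finger pad.
Only numpy, scipy, OpenCV 4.12 (cv2) and the standard library are available. Lean on these libraries where they do the work, as an engineer would, in place of code of your own. Each camera call takes 0.05 s, during which the arm holds its last target. There are 200 camera calls.

### The job

Draw the red-headed transport pin up out of the station's nest and park it upright in the side notch of the station's bracket, its collar resting on the bracket. Then take the splined gauge (green collar) out of its clear stand, turn it until its splines mesh with the slots of the nest, slide it fully home against the sprung anvil so that its collar sits flush on the nest, and finish still gripping it by its handle and pressing it home: do not let go, the spring would push it out again. Leave the other gauge and the instruments on the table where they are.

Things in the scene. Friction and masses are not known exactly. Their poses are not given: they have to be found in the camera images.
- station: Green base plate 130 (x) x 230 (y) x 20 mm, fixed; origin on the table under the nest's axis, z up. It carries the nest (pale metal block 56 x 56 mm, top 70 mm above the table) at its origin, the notched bracket 100 mm along +y (top also at 70 mm) and a black readout, 36 mm high, 62 mm along -y. Only the pin stands higher than 70 mm.
- nest_mouth (a point): Centre of the nest's mouth on its flat top, z up. The bore is a plus: four slots 9.6 mm wide along the point's +-x and +-y, each reaching 18.6 mm from the axis; middle opening 16.6 mm diameter. The block is square, sides parallel to the slots. It is a stiff turntable: it keeps its yaw unless a moment over 0.15 N m turns it. The sprung anvil lies 31 mm below the mouth.
- anvil (a joint): Downward travel of the sprung anvil at the bottom of the bore, m: 0 at rest, 0.007 when the gauge is fully home (stop at 0.009). The spring pushes up with 3.5 N at 0 and 7 N at 0.007, more than the gauge's weight.
- notch (a point): Parking point on the bracket's top face, z up: the axis of a well-parked pin passes here. The notch is a U slot 18 mm wide, open above and below and towards the point's -x (closed end 17 mm along +x, open end 17 mm along -x). The arms beside it are 18 mm wide, 12 mm thick; the pin's shank hangs through, its collar rests on them. 50 mm from the notch point down to the base plate.
- pin: Transport pin, about 70 g, round, upright, standing loosely in the nest with its collar on the nest's top. Origin at the lower tip of the shank, z up along the axis. Shank 14 mm diameter, from 0 to 28 mm; steel collar 32 mm diameter, 28 to 32 mm; red grip 20 mm diameter, 32 to 66 mm.
- pin_collar (a point): Centre of the underside of the pin's collar, 28 mm above the pin's tip.
- gauge: Splined gauge, about 220 g, hanging upright by its collar in its stand. Origin at the lower tip, z up. Round pilot, 14 mm diameter, 0 to 8 mm (11 mm in the first 3 mm); four splines (a plus, 34 mm tip to tip, 7 mm wide) along +-x, +-y, 8 to 38 mm; green collar 44 mm diameter, 38 to 43 mm; pale square handle 24 x 24 mm, sides facing +-x, +-y, 43 to 95 mm. Any quarter turn fits.
- gauge_seat (a point): Centre of the underside of the gauge's green collar, 38 mm above its tip; home is when it lies on the nest's mouth.
- gauge_handle (a point): Middle of the gauge's square handle, 69 mm above its tip.
- plain_gauge: Bystander: smooth round plug gauge with dark collar and black square handle, of the same size, in the other clear stand. The two gauges may stand on either side of the station. Origin at its lower tip.
- stand_a: The clear stand that holds the splined gauge, fixed: a tube 52 mm outside and 38 mm inside diameter, 46 mm high, on a 75 x 75 mm foot. Origin under its centre on the table.
- stand_b: The same kind of stand, holding the smooth gauge.
- indicator_a: Bystander: green digital dial indicator lying on its back, 60 mm diameter, 24 mm high, with stem. Origin under its dial.
- indicator_b: Bystander: the same with a black case.
- micrometer: Bystander: digital micrometer lying flat, about 150 mm long, 20 mm high.
- caliper: Bystander: digital caliper lying flat, 220 mm long, 13 mm high.
Mind the look-alikes: they are no part of the job. What is shaped like the pin but yellow is not meant. What is shaped like the gauge but purple is not meant.

How it is judged:
By the outcome, as a careful person would: the job done as asked, in the order asked, and still so for the second after the job is handed in, while the arm keeps its last pose, push and grip.
It also fails if it takes over 54 s, if anything falls off the work surface, if the arm or the gripper's body presses on something with over 40 N, if the wrist force passes 120 N, or if a joint passes its speed limit or range.

## Working session

There is one attempt and no reset: what is moved stays moved. The work goes in short steps, Python scripts to look and compute and a tool call to move; the robot and the scene stay as the last step left them, time stands still between calls to the robot, and variables do not carry over. Pictures are saved under pics/ and viewed, at most 10 in all, crops included, and the job is handed in when it is done.

Besides the shell and the picture viewer there is one more tool, called after "Call:" as a command line: name --argument value ..., lists and objects as JSON in quotes. apply_moves: Moves the arm, as the interface text tells. Its arguments: {"type":"object","properties":{"targets":{"type":"array"}},"required":["targets"]}

```bash
mkdir -p pics; ls; python3 - <<'E'
from plant import *
import cv2,numpy as np
a=grab_frame("scene");b=grab_frame("top")
cv2.imwrite("pics/s0.png",a[:,:,::-1]);cv2.imwrite("pics/t0.png",b[:,:,::-1])
for q in ["pin","gauge","plain_gauge","station","stand_a","nest_mouth","notch","gauge_handle","pin_collar"]:
    try:
        for c in ["top","scene"]:
            print(c,q,[(np.round(d["point"],3).tolist(),round(d["score"],2)) for d in recognise(c,q)])
    except Exception as e: print(q,e)
print(state())
for c in ["top","scene","wrist"]: print(get_calibration(c))
E
```

```text
pics
top pin [([0.634, -0.013, 0.03], 0.53), ([0.517, -0.034, 0.077], 0.43)]
scene pin [([0.639, -0.012, 0.042], 0.74), ([0.411, 0.026, 0.038], 0.68), ([0.532, -0.038, 0.087], 0.63)]
top gauge [([0.529, -0.289, 0.071], 0.74), ([0.626, -0.313, 0.066], 0.71)]
scene gauge [([0.635, -0.317, 0.057], 0.71), ([0.542, -0.281, 0.074], 0.65)]
top plain_gauge [([0.523, 0.303, 0.07], 0.73), ([0.515, -0.034, 0.068], 0.23)]
scene plain_gauge [([0.534, 0.308, 0.069], 0.73), ([0.547, -0.28, 0.006], 0.71), ([0.721, 0.264, 0.017], 0.32)]
top station [([0.516, -0.0, 0.021], 0.67)]
scene station [([0.55, 0.001, 0.021], 0.8)]
top stand_a [([0.522, 0.294, 0.005], 0.62), ([0.527, -0.276, 0.005], 0.58), ([0.36, -0.489, 0.004], 0.41), ([0.528, -0.284, 0.068], 0.36), ([0.515, -0.034, 0.069], 0.18)]
scene stand_a [([0.553, 0.304, 0.008], 0.98), ([0.55, -0.281, 0.01], 0.9)]
top nest_mouth [([0.517, -0.035, 0.07], 0.5)]
scene nest_mouth [([0.541, -0.037, 0.058], 0.71), ([0.547, -0.283, 0.01], 0.63)]
top notch []
scene notch [([0.553, -0.008, 0.023], 0.8)]
top gauge_handle [([0.624, -0.312, 0.065], 0.51), ([0.527
[... 1800 characters left out ...]
[ 0.99993919,  0.00547732,  0.00957146, -0.05923067],
       [-0.00992512,  0.82530443,  0.56460082,  0.76999017],
       [ 0.        ,  0.        ,  0.        ,  1.        ]])}
{'camera_matrix': array([[294.32658923,   0.        , 251.47152975],
       [  0.        , 294.32658923, 190.35960524],
       [  0.        ,   0.        ,   1.        ]]), 'pose': array([[ 4.52981923e-01, -8.58554407e-01, -2.40190981e-01,
         2.20482672e-01],
       [ 8.91519693e-01,  4.36267266e-01,  1.21915991e-01,
         5.88034995e-01],
       [ 1.15951588e-04, -2.69360729e-01,  9.63039347e-01,
         3.73566748e-01],
       [ 0.00000000e+00,  0.00000000e+00,  0.00000000e+00,
         1.00000000e+00]])}
```

View pics/s0.png

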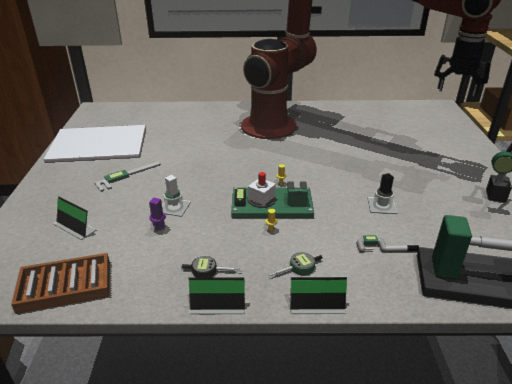

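View pics/t0.png

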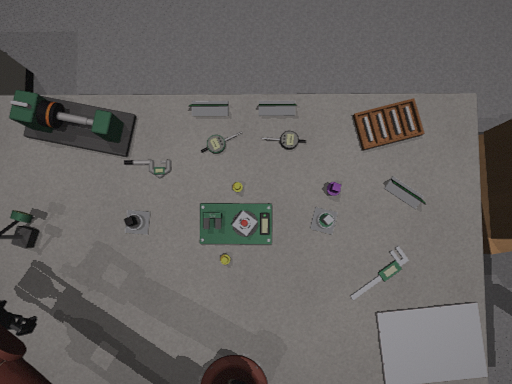

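```bash
cat > h.py <<'E'
import numpy as np,cv2
from plant import *
from scipy.spatial.transform import Rotation as R
def cam(n):
    c=get_calibration(n);return c["camera_matrix"],np.array(c["pose"])
def proj(c,P):
    K,T=c;P=np.atleast_2d(P);q=(P-T[:3,3])@T[:3,:3];q=q*[1,-1,-1]
    u=q@K.T;return u[:,:2]/u[:,2:]
def back(c,uv,z):
    K,T=c;uv=np.atleast_2d(uv);d=np.c_[uv,np.ones(len(uv))]@np.linalg.inv(K).T*[1,-1,-1]@T[:3,:3].T
    return T[:3,3]+d*((z-T[2,3])/d[:,2])[:,None]
def pose():
    s=state();q=np.array(s["tool_rot"]);r=R.from_quat(np.r_[q[1:],q[0]]).as_matrix()
    return np.array(s["tool_pos"]),r
def go(target):
    p,r=pose();print("t",state()["time"],"pos",p.round(4),"yaw of tool y",np.degrees(np.arctan2(r[1,1],r[0,1])).round(2),"tool shift mm",(1000*r.T@(np.array(target)-p)).round(1),"j",np.round(state()["joint_pos"],2))
E
python3 - <<'E'
import cv2,numpy as np
a=cv2.imread("pics/t0.png")[185:275,190:355]
b=cv2.imread("pics/s0.png")[145:240,130:420]
a=cv2.resize(a,None,fx=4.8,fy=4.8,interpolation=3);b=cv2.resize(b,(792,160+99),interpolation=3)
b=b[:160+8]
cv2.imwrite("pics/c0.png",np.vstack([a,b[:,:a.shape[1]]]) if a.shape[1]<=b.shape[1] else a)
E
python3 -c "
from h import *
go([0.43,-0.02,0.226])"
```

```text
t 1.0 pos [0.2824 0.5575 0.2264] yaw of tool y 63.14 tool shift mm [-3.927e+02 -4.485e+02  4.000e-01] j [ 0.98  0.05  1.61  0.    1.48 -0.12]
```

View pics/c0.png

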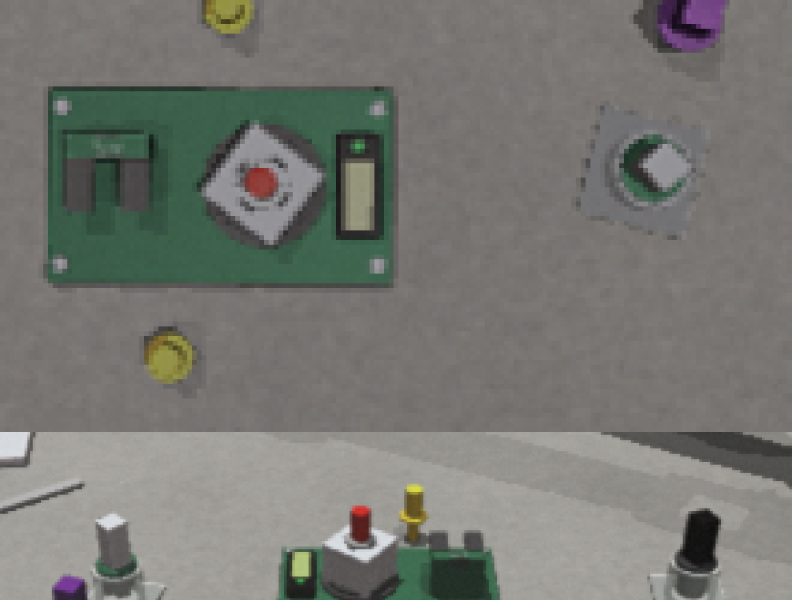

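Call:
apply_moves --targets '[{"translation": [-0.33,-0.37,0],"twist": 0,"hand": 1},{"translation": [-0.33,-0.37,0],"twist": 0,"hand": 1},{"translation": [-0.33,-0.37,0],"twist": 0,"hand": 1},{"translation": [-0.33,-0.37,0],"twist": 0,"hand": 1},{"translation": [-0.33,-0.37,0],"twist": 0,"hand": 1},{"translation": [-0.33,-0.37,0],"twist": 0,"hand": 1},{"translation": [-0.33,-0.37,0],"twist": 0,"hand": 1},{"translation": [-0.33,-0.37,0],"twist": 0,"hand": 1}]'

```text
time: 1.8
tool_pos: [0.3842, 0.1724, 0.2267]
tool_rot: [0.001, 0.232, 0.973, 0.0]
contact_force: [1.2, -1.0, 0.8]
gripper_width: 1.0
grasp_force: 0.0
```

Call:
apply_moves --targets '[{"translation": [-0.33,-0.37,0],"twist": 0,"hand": 1},{"translation": [-0.33,-0.37,0],"twist": 0,"hand": 1},{"translation": [-0.33,-0.37,0],"twist": 0,"hand": 1},{"translation": [-0.33,-0.37,0],"twist": 0,"hand": 1},{"translation": [0,0,0],"twist": 0,"hand": 1},{"translation": [0,0,0],"twist": 0,"hand": 1},{"translation": [0,0,0],"twist": 0,"hand": 1}]'

```text
time: 2.5
tool_pos: [0.4349, -0.0166, 0.2263]
tool_rot: [-0.0, 0.232, 0.973, 0.0]
contact_force: [0.3, 0.1, -0.7]
gripper_width: 0.998
grasp_force: 0.0
```

```bash
python3 - <<'E'
from h import *
go([0.517,-0.035,0.2])
c=cam("wrist");a=grab_frame("wrist");cv2.imwrite("pics/w1.png",a[:,:,::-1])
np.savez("w1.npz",K=c[0],T=c[1]); print(c[1].round(3))
m=(a[:,:,0]>110)&(a[:,:,1]<60)&(a[:,:,2]<60)
n,l,s,ce=cv2.connectedComponentsWithStats(m.astype(np.uint8))
print([(s[i],ce[i].round(1),back(c,ce[i],.1).round(4)) for i in range(1,n) if s[i][4]>60])
E
```

```text
t 2.5 pos [ 0.4349 -0.0166  0.2263] yaw of tool y 63.2 tool shift mm [-81.6  20.6  26.3] j [-0.21 -0.43  2.03  0.    1.54 -1.31]
[[ 0.452 -0.859 -0.24   0.373]
 [ 0.892  0.436  0.121  0.014]
 [ 0.    -0.269  0.963  0.374]
 [ 0.     0.     0.     1.   ]]
[(array([264, 257,  18,  16, 220], dtype=int32), array([272.4, 265. ]), array([[ 0.5228, -0.0377,  0.1   ]]))]
```

View pics/w1.png

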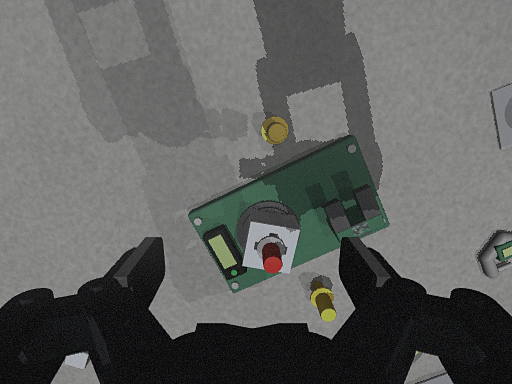

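```bash
python3 - <<'E'
from h import *
d=np.load("w1.npz");c=(d["K"],d["T"])
a=cv2.imread("pics/w1.png");hsv=cv2.cvtColor(a,cv2.COLOR_BGR2HSV)
p=back(c,[(189,212),(350,136),(388,222),(233,292)],.02);print(p.round(4),[np.linalg.norm(p[i]-p[i-1]).round(4) for i in range(4)])
g=((hsv[...,0]>60)&(hsv[...,0]<90)&(hsv[...,1]>90)).astype(np.uint8)
n,l,s,ce=cv2.connectedComponentsWithStats(g);i=1+s[1:,4].argmax();print(s[i])
y,x=np.where(l==i);q=back(c,np.c_[x,y],.02)[:,:2].astype(np.float32);r=cv2.minAreaRect(q*1000);print("plate",r)
w=((hsv[...,1]<40)&(hsv[...,2]>150)).astype(np.uint8);w[:200]=0;w[285:]=0;w[:,:235]=0;w[:,310:]=0
n,l,s,ce=cv2.connectedComponentsWithStats(w);i=1+s[1:,4].argmax();print(s[i])
y,x=np.where(l==i);q=back(c,np.c_[x,y],.07)[:,:2].astype(np.float32);r=cv2.minAreaRect(q*1000);print("nest",r, proj(c,np.c_[cv2.boxPoints(r)/1000,[.07]*4]).round(1))
o=cv2.resize(a[120:310,180:400],None,fx=3.6,fy=3.15*1.14,interpolation=3)
f=lambda P:((proj(c,P)-[180,120]+.5)*3.6).astype(int)
np.save("rect.npy",np.array([*r[0],*r[1],r[2]]))
o=cv2.resize(a[135:300,185:400],None,fx=3.6,fy=3.6,interpolation=3)
f=lambda P:((proj(c,P)-[185,135]+.5)*3.6).astype(int)
C=np.array([*r[0],70])/1000
cv2.polylines(o,[f(np.c_[cv2.boxPoints(r)/1000,[.07]*4])],True,(0,0,255),1)
for yaw in [np.radians(0)]:
  ux=np.array([np.cos(yaw),np.sin(yaw),0]);uy=np.array([-ux[1],ux[0],0]);N=C+.1*uy
  cv2.polylines(o,[f([N-.017*ux-.009*uy,N+.017*ux-.009*uy,N+.017*ux+.009*uy,N-.017*ux+.009*uy])],False,(255,255,0),1)
  cv2.circle(o,tuple(map(int,f(N)[0])),3,(0,0,255),1)
cv2.imwrite("pics/c1.png",o)
E
```

```text
[[ 0.4507 -0.1147  0.02  ]
 [ 0.4543  0.1037  0.02  ]
 [ 0.5782  0.1067  0.02  ]
 [ 0.5795 -0.1194  0.02  ]] [np.float64(0.1289), np.float64(0.2184), np.float64(0.124), np.float64(0.2261)]
[ 292  203   65   64 1252]
plate ((550.4180908203125, 12.818351745605469), (68.65485382080078, 92.84407806396484), 7.958306789398193)
[ 242  222   58   52 1329]
nest ((518.6227416992188, -36.198036193847656), (55.77061462402344, 55.852779388427734), 52.868350982666016) [[250.3 221.1]
 [241.7 265.7]
 [289.  273.3]
 [299.7 229.5]]
```

View pics/c1.png

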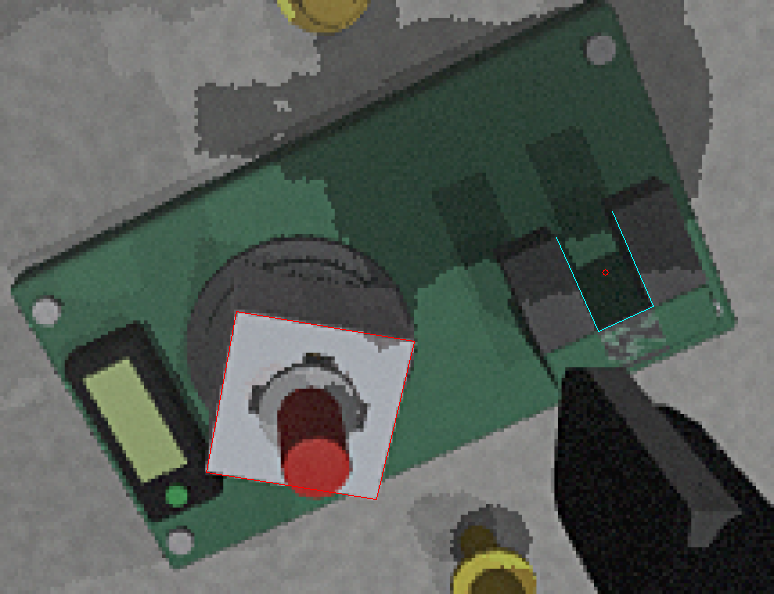

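Call:
apply_moves --targets '[{"translation": [-0.418,0.101,0],"twist": 0,"hand": 1},{"translation": [-0.417,0.101,0],"twist": 0,"hand": 1},{"translation": [0,0,0.2],"twist": -0.936,"hand": 1},{"translation": [0,0,0.2],"twist": -0.936,"hand": 1},{"translation": [0,0,0.2],"twist": -0.936,"hand": 1},{"translation": [0,0,0.2],"twist": -0.936,"hand": 1},{"translation": [0,0,0.2],"twist": -0.936,"hand": 1},{"translation": [0,0,0],"twist": 0,"hand": 1}]'

```text
time: 3.35
tool_pos: [0.5163, -0.0348, 0.1231]
tool_rot: [-0.003, -0.001, 1.0, 0.001]
contact_force: [-0.4, 0.2, -0.6]
gripper_width: 0.998
grasp_force: 0.0
```

```bash
python3 - <<'E'
from h import *
go([0.5185,-0.0362,0.1])
c=cam("wrist");a=grab_frame("wrist");cv2.imwrite("pics/w2.png",a[:,:,::-1])
hsv=cv2.cvtColor(a,cv2.COLOR_RGB2HSV)
m=(a[:,:,0]>150)&(a[:,:,1]<80)&(a[:,:,2]<80)
n,l,s,ce=cv2.connectedComponentsWithStats(m.astype(np.uint8));i=1+s[1:,4].argmax()
y,x=np.where(l==i);q=back(c,np.c_[x,y],.108)[:,:2]; print(s[i],(cv2.minEnclosingCircle((q*1000).astype(np.float32))))
E
```

```text
t 3.35 pos [ 0.5163 -0.0348  0.1231] yaw of tool y 90.12 tool shift mm [-2.4 -1.4 23. ] j [-0.21 -0.11  1.95  0.    1.31 -1.78]Traceback (most recent call last):
  File "<stdin>", line 6, in <module>
ValueError: attempt to get argmax of an empty sequence
```

View pics/w2.png

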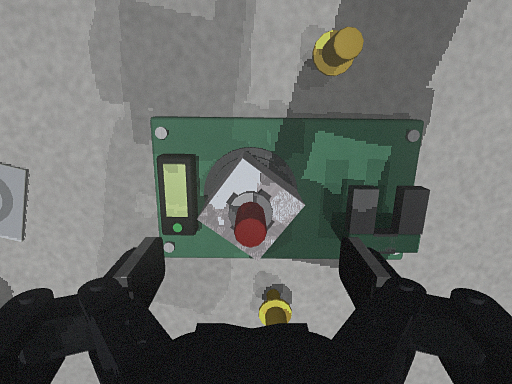

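```bash
python3 - <<'E'
from h import *
go([0.5185,-0.0362,0.1])
c=cam("wrist");a=cv2.imread("pics/w2.png")
m=(a[:,:,2]>70)&(a[:,:,1]<60)&(a[:,:,0]<60)&(a[:,:,2].astype(int)>2*a[:,:,1])
n,l,s,ce=cv2.connectedComponentsWithStats(m.astype(np.uint8));i=1+s[1:,4].argmax()
print(s[i],ce[i],back(c,[(250,231)],.108),proj(c,[.5185,-.0362,.108]), a[225:245:3,250])
E
```

```text
t 3.4 pos [ 0.5175 -0.0353  0.125 ] yaw of tool y 90.0 tool shift mm [-1.1 -0.9 25. ] j [-0.21 -0.12  1.95  0.    1.31 -1.78]
[234 218  32  29 694] [249.98414986 232.03314121] [[ 0.5195083  -0.03665105  0.108     ]] [[250.74546781 229.44489829]] [[ 48  48 123]
 [ 46  47 119]
 [ 49  49 124]
 [ 44  42 120]
 [ 43  40 118]
 [ 44  46 119]
 [ 44  42 118]]
```

Call:
apply_moves --targets '[{"translation": [-0.005,0,0.13],"twist": 0,"hand": 1},{"translation": [0,0,0.13],"twist": 0,"hand": 1},{"translation": [0,0,0],"twist": 0,"hand": 1},{"translation": [0,0,0],"twist": 0,"hand": 0},{"translation": [0,0,0],"twist": 0,"hand": 0},{"translation": [0,0,0],"twist": 0,"hand": 0},{"translation": [0,0,0],"twist": 0,"hand": 0},{"translation": [0,0,0],"twist": 0,"hand": 0}]'

```text
time: 4.2
tool_pos: [0.5196, -0.0372, 0.1011]
tool_rot: [0.001, 0.001, 1.0, 0.0]
contact_force: [0.5, 0.4, 2.7]
gripper_width: 0.176
grasp_force: 58.6
```

Call:
apply_moves --targets '[{"translation": [0,0,0],"twist": 0,"hand": 0},{"translation": [0,0,0],"twist": 0,"hand": 0}]'

```text
time: 4.4
tool_pos: [0.5196, -0.0372, 0.1011]
tool_rot: [0.001, 0.0, 1.0, 0.0]
contact_force: [0.1, 0.3, 4.1]
gripper_width: 0.171
grasp_force: 58.6
```

Call:
apply_moves --targets '[{"translation": [0,0,-0.15],"twist": 0,"hand": 0},{"translation": [0,0,-0.2],"twist": 0,"hand": 0},{"translation": [0,0,-0.1],"twist": 0,"hand": 0},{"translation": [0,0,0],"twist": 0,"hand": 0},{"translation": [0,0,0],"twist": 0,"hand": 0}]'

```text
time: 4.9
tool_pos: [0.519, -0.0372, 0.1453]
tool_rot: [-0.0, 0.0, 1.0, -0.0]
contact_force: [-0.9, -0.4, -1.1]
gripper_width: 0.168
grasp_force: 58.6
```

```bash
python3 - <<'E'
from h import *
go([0.5185,0.0638,0.1])
c=cam("wrist");a=grab_frame("wrist");cv2.imwrite("pics/w3.png",a[:,:,::-1])
p,r=pose();print(state()["gripper_width"],proj(c,[p+r@[0,0,z] for z in (0,.003,.022)]))
N=np.array([.5186,.0638,.07]);print(proj(c,[N+[-.017,-.009,0],N+[.017,-.009,0],N+[.017,.009,0],N+[-.017,.009,0]]).round(1))
E
```

```text
t 4.9 pos [ 0.519  -0.0372  0.1453] yaw of tool y 89.95 tool shift mm [  0.6 101.   45.3] j [-0.21 -0.14  1.93 -0.    1.34 -1.78]
0.16548977619208227 [[252.49661933 238.84496593]
 [252.47718636 236.53120312]
 [252.36842586 223.58176704]]
[[370.6 177.2]
 [366.1 218.3]
 [388.5 218.3]
 [393.9 177.2]]
```

View pics/w3.png

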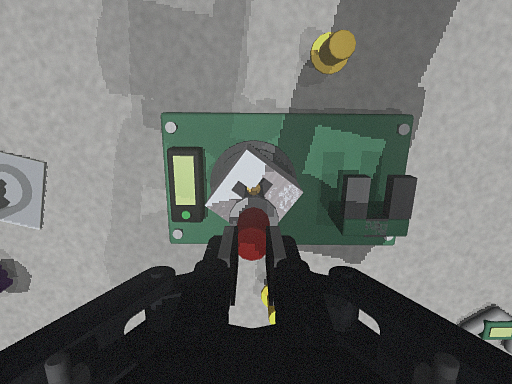

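```bash
python3 - <<'E'
import cv2
a=cv2.imread("pics/w3.png");g=a.mean(2).astype(int)
for r in (182,190,198,206): print(r,list(zip(range(336,424,1),g[r,336:424]))[::1] if 0 else g[r,336:424].tolist())
print(g[168:245:1,357].tolist());print(g[168:245,380].tolist())
E
```

```text
182 [87, 45, 41, 46, 54, 58, 60, 46, 41, 37, 35, 54, 102, 94, 94, 90, 97, 94, 89, 93, 92, 92, 90, 91, 93, 93, 93, 92, 95, 93, 95, 91, 97, 99, 82, 47, 40, 46, 41, 47, 45, 59, 52, 59, 69, 67, 69, 69, 68, 65, 46, 37, 41, 39, 37, 35, 34, 42, 65, 65, 62, 60, 66, 63, 62, 63, 61, 57, 66, 66, 65, 69, 63, 64, 66, 66, 67, 63, 64, 59, 90, 180, 169, 167, 169, 167, 160, 165]
190 [44, 44, 49, 58, 57, 56, 37, 38, 37, 39, 44, 100, 93, 94, 94, 93, 91, 94, 92, 92, 91, 86, 92, 87, 94, 94, 89, 93, 98, 96, 94, 95, 93, 90, 34, 47, 46, 46, 47, 43, 49, 56, 53, 62, 71, 66, 65, 68, 69, 51, 33, 34, 42, 40, 31, 35, 44, 65, 64, 60, 63, 63, 64, 61, 65, 64, 61, 65, 65, 61, 60, 61, 66, 63, 66, 64, 65, 61, 60, 96, 178, 171, 167, 167, 168, 167, 163, 169]
198 [45, 48, 53, 53, 53, 36, 31, 33, 33, 34, 104, 92, 98, 94, 94, 93, 89, 90, 93, 93, 91, 92, 93, 94, 92, 90, 93, 94, 94, 93, 98, 97, 84, 37, 50, 48, 42, 45, 41, 58, 54, 47, 54, 59, 52, 55, 67, 76, 41, 40, 31, 38, 37, 35, 34, 53, 62, 61, 66, 65, 59, 68, 63, 61, 65, 64, 62, 58, 62, 60, 59, 64, 68, 64, 64, 67, 61, 54, 154, 173, 175, 170, 169, 168, 167, 170, 168, 169]
2
[... 286 characters left out ...]
, 63, 58, 66, 61, 59, 60, 189, 171, 166, 162, 168, 167, 166, 169, 166, 170, 174]
[104, 102, 55, 62, 58, 64, 50, 35, 44, 55, 99, 94, 89, 92, 92, 92, 94, 90, 94, 90, 88, 93, 86, 94, 97, 92, 90, 93, 91, 95, 92, 91, 90, 95, 94, 53, 58, 58, 63, 62, 65, 56, 61, 60, 59, 56, 65, 64, 60, 66, 56, 62, 64, 71, 65, 66, 70, 75, 66, 62, 65, 70, 65, 67, 64, 59, 59, 61, 59, 67, 66, 67, 66, 72, 64, 68, 58]
[49, 56, 53, 51, 53, 54, 50, 65, 67, 62, 67, 67, 68, 65, 69, 66, 64, 66, 71, 72, 62, 64, 71, 67, 68, 65, 70, 67, 52, 56, 52, 51, 55, 44, 38, 44, 38, 37, 41, 46, 41, 41, 37, 39, 41, 42, 28, 40, 40, 36, 39, 67, 62, 63, 60, 64, 87, 84, 77, 68, 82, 73, 75, 72, 74, 78, 78, 58, 61, 62, 65, 64, 68, 62, 65, 58, 57]
```

Call:
apply_moves --targets '[{"translation": [0,0.3,0],"twist": 0,"hand": 0},{"translation": [0,0.4,0],"twist": 0,"hand": 0},{"translation": [0,0.31,0],"twist": 0,"hand": 0},{"translation": [0,0,0],"twist": 0,"hand": 0},{"translation": [0,0,0],"twist": 0,"hand": 0}]'

```text
time: 5.45
tool_pos: [0.5185, 0.0641, 0.1443]
tool_rot: [-0.001, -0.0, 1.0, -0.0]
contact_force: [-0.3, -0.4, -0.6]
gripper_width: 0.169
grasp_force: 58.6
```

```bash
python3 - <<'E'
from h import *
go([0.519,0.064,0.1011])
c=cam("wrist");a=grab_frame("wrist")
p,r=pose();print(state()["gripper_width"],proj(c,[[p[0],p[1],z] for z in (.087,.115,.145)]).round(1))
N=np.array([.519,.0642,.07]);print(proj(c,[N+[-.017,-.009,0],N+[.017,-.009,0],N+[.017,.009,0],N+[-.017,.009,0]]).round(1))
cv2.imwrite("pics/w4.png",cv2.resize(a[130:300,160:350,::-1],None,fx=3.5,fy=3.5,interpolation=3))
E
```

```text
t 5.45 pos [0.5185 0.0641 0.1443] yaw of tool y 90.04 tool shift mm [-0.6 -0.1 43.2] j [-0.02 -0.13  1.93 -0.    1.34 -1.59]
0.17198754581542133 [[251.3 206.6]
 [251.2 220.7]
 [251.2 240.9]]
[[240.5 179.1]
 [241.  220.2]
 [263.4 220.2]
 [263.8 179. ]]
```

View pics/w4.png

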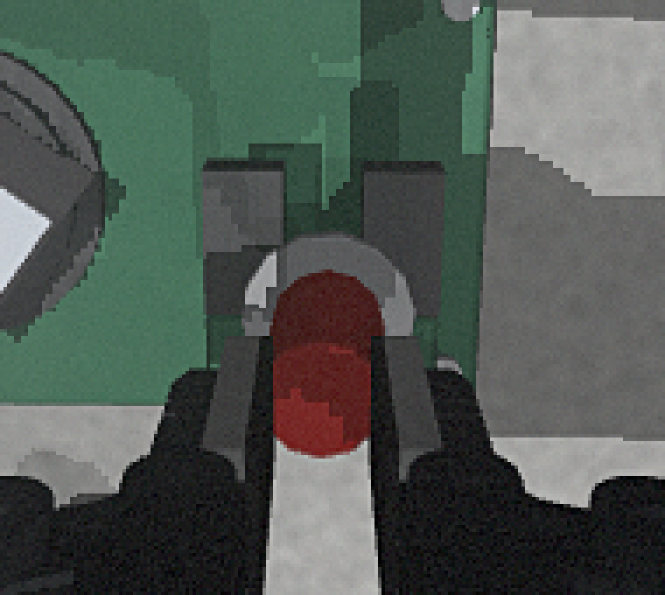

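Call:
apply_moves --targets '[{"translation": [0.01,-0.01,0],"twist": 0,"hand": 0},{"translation": [0,0,0.15],"twist": 0,"hand": 0},{"translation": [0,0,0.15],"twist": 0,"hand": 0},{"translation": [0,0,0.06],"twist": 0,"hand": 0},{"translation": [0,0,0.03],"twist": 0,"hand": 0},{"translation": [0,0,0.03],"twist": 0,"hand": 0},{"translation": [0,0,0],"twist": 0,"hand": 0},{"translation": [0,0,0],"twist": 0,"hand": 0}]'

```text
time: 6.3
tool_pos: [0.5186, 0.0629, 0.1038]
tool_rot: [0.0, 0.0, 1.0, -0.0]
contact_force: [-0.5, -0.6, -0.6]
gripper_width: 0.167
grasp_force: 58.6
```

Call:
apply_moves --targets '[{"translation": [0,0,0.015],"twist": 0,"hand": 0},{"translation": [0,0,0.015],"twist": 0,"hand": 0},{"translation": [0,0,0],"twist": 0,"hand": 0},{"translation": [0,0,0],"twist": 0,"hand": 0}]'

```text
time: 6.7
tool_pos: [0.5188, 0.0629, 0.1011]
tool_rot: [0.001, 0.0, 1.0, 0.0]
contact_force: [-0.0, 0.8, 2.7]
gripper_width: 0.17
grasp_force: 59.4
```

Call:
apply_moves --targets '[{"translation": [0,0,0],"twist": 0,"hand": 0.6},{"translation": [0,0,0],"twist": 0,"hand": 0.6},{"translation": [0,0,0],"twist": 0,"hand": 0.6},{"translation": [0,0,0],"twist": 0,"hand": 0.6},{"translation": [0,0,-0.1],"twist": 0,"hand": 1},{"translation": [0,0,-0.35],"twist": 0,"hand": 1},{"translation": [0,0,-0.45],"twist": 0,"hand": 1},{"translation": [0,0,0],"twist": 0,"hand": 1}]'

```text
time: 7.5
tool_pos: [0.5225, 0.0628, 0.1991]
tool_rot: [0.007, 0.0, 1.0, -0.0]
contact_force: [0.7, 0.3, 0.8]
gripper_width: 1.004
grasp_force: 0.0
```

```bash
python3 - <<'E'
from h import *
go([0.47,-0.22,0.226])
c=cam("wrist");a=grab_frame("wrist")
np.savez("w5.npz",K=c[0],T=c[1])
N=np.array([.519,.0642,.07]);print(proj(c,[N+[-.017,-.009,0],N+[.017,-.009,0],N+[.017,.009,0],N+[-.017,.009,0],N,N+[0,0,.038]]).round(1))
cv2.imwrite("pics/w5f.png",a[:,:,::-1])
cv2.imwrite("pics/w5.png",cv2.resize(a[150:290,130:350,::-1],None,fx=3.5,fy=3.5,interpolation=3))
E
```

```text
t 7.5 pos [0.5225 0.0628 0.1991] yaw of tool y 89.96 tool shift mm [  51.9 -282.8  -27.6] j [-0.02 -0.18  1.88 -0.    1.43 -1.59]
[[243.9 159.5]
 [244.2 193.9]
 [262.6 193.9]
 [262.9 159.5]
 [253.4 177. ]
 [253.7 187.8]]
```

View pics/w5.png

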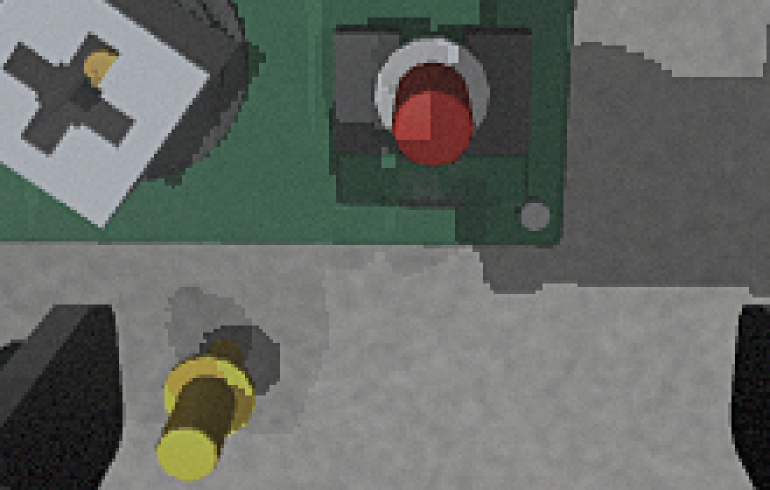

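Call:
apply_moves --targets '[{"translation": [0,-0.4,-0.15],"twist": 0,"hand": 1},{"translation": [0.05,-0.48,-0.15],"twist": 0,"hand": 1},{"translation": [0.05,-0.48,0],"twist": 0,"hand": 1},{"translation": [0.05,-0.48,0],"twist": 0,"hand": 1},{"translation": [0.05,-0.48,0],"twist": 0,"hand": 1},{"translation": [0,-0.48,0],"twist": 0,"hand": 1},{"translation": [0,-0.48,0],"twist": 0,"hand": 1},{"translation": [0,-0.2,0],"twist": 0,"hand": 1}]'

```text
time: 8.35
tool_pos: [0.4969, -0.288, 0.2193]
tool_rot: [-0.001, 0.002, 1.0, 0.0]
contact_force: [-0.1, 1.4, 0.4]
gripper_width: 0.996
grasp_force: 0.0
```

Call:
apply_moves --targets '[{"translation": [0,0,0],"twist": 0,"hand": 1},{"translation": [0,0,0],"twist": 0,"hand": 1},{"translation": [0,0,0],"twist": 0,"hand": 1}]'

```text
time: 8.65
tool_pos: [0.4981, -0.2831, 0.2199]
tool_rot: [-0.0, -0.0, 1.0, 0.0]
contact_force: [0.2, -0.6, -0.4]
gripper_width: 0.999
grasp_force: 0.0
```

```bash
python3 - <<'E'
from h import *
go([0.527,-0.285,0.08])
c=cam("wrist");a=grab_frame("wrist")
np.savez("w6.npz",K=c[0],T=c[1]);cv2.imwrite("pics/w6f.png",a[:,:,::-1])
q=np.array([.527,-.285]);print(proj(c,[[*q,.103],[*q,.051]]))
u=proj(c,[[*q,.08]])[0].astype(int);print(u)
x0,y0=max(u[0]-90,0),max(u[1]-80,0);print(x0,y0)
cv2.imwrite("pics/w6.png",cv2.resize(a[y0:y0+145,x0:x0+190,::-1],None,fx=4,fy=4,interpolation=3))
for d in (regions_of("wrist","gauge_handle")+regions_of("wrist","gauge")):
    y,x=np.where(d["pixels"]);print(d["score"],len(x),x.mean(),y.mean(),x.min(),x.max(),y.min(),y.max())
E
```

```text
t 8.65 pos [ 0.4981 -0.2831  0.2199] yaw of tool y 90.05 tool shift mm [-29.   -2.1 139.9] j [-0.65 -0.07  1.74  0.    1.47 -2.22]
[[249.78255434 214.93964404]
 [249.97098271 198.77135105]]
[249 207]
159 127
0.94 1432 223.8114525139665 280.2716480446927 208 242 250 310
0.9 1406 245.88762446657182 203.5 227 265 181 231
0.71 1483 245.60080917060014 203.60822656776804 227 265 180 230
0.64 1506 223.6905710491368 281.04116865869855 208 242 250 311
```

View pics/w6.png

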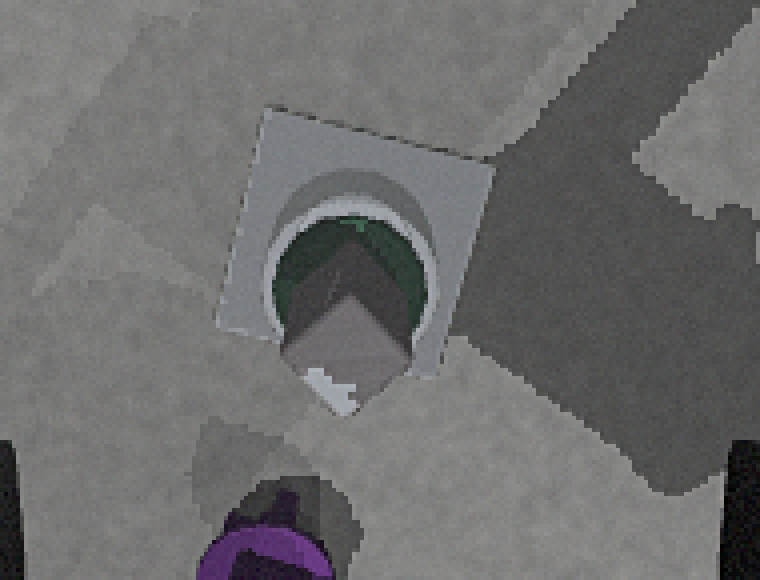

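```bash
python3 - <<'E'
from h import *
d=np.load("w6.npz");c=(d["K"],d["T"])
k=(np.array([(349,292),(412,352),(345,415),(280,352)])+.5)/4-.5+[159,127]
p=back(c,k,.103);print(p.round(4),p.mean(0).round(4),[np.linalg.norm(p[i]-p[i-1]).round(4) for i in range(4)],[np.degrees(np.arctan2(*(p[i]-p[i-1])[1::-1])).round(1)%90 for i in range(4)])
# collar edge -> circle: stand tube centre via collar at z=.051 (22mm radius)
kk=(np.array([(273,285),(427,285),(350,215)])+.5)/4-.5+[159,127];print("collar",back(c,kk,.051).round(4))
# nest from w5
d=np.load("w5.npz");c=(d["K"],d["T"]);a=cv2.imread("pics/w5f.png");hsv=cv2.cvtColor(a,cv2.COLOR_BGR2HSV)
w=((hsv[...,1]<50)&(hsv[...,2]>135)).astype(np.uint8);w[:100]=0;w[218:]=0;w[:,200:]=0;w[:,:80]=0
n,l,s,ce=cv2.connectedComponentsWithStats(w)
for i in range(1,n):
  if s[i,4]>300:
    y,x=np.where(l==i);q=back(c,np.c_[x,y],.07)[:,:2].astype(np.float32);r=cv2.minAreaRect(q*1000);print("nest",s[i],r)
E
```

```text
[[ 0.5117 -0.2886  0.103 ]
 [ 0.5267 -0.2737  0.103 ]
 [ 0.5429 -0.2898  0.103 ]
 [ 0.5267 -0.3052  0.103 ]] [ 0.527  -0.2893  0.103 ] [np.float64(0.0223), np.float64(0.0212), np.float64(0.0228), np.float64(0.0224)] [np.float64(42.19999999999999), np.float64(44.9), np.float64(45.2), np.float64(43.5)]
collar [[ 0.5259 -0.3109  0.051 ]
 [ 0.526  -0.2677  0.051 ]
 [ 0.5057 -0.2892  0.051 ]]
nest [ 110  136   80   79 2590] ((518.603759765625, -35.9967041015625), (55.83158874511719, 55.64257049560547), 52.93161392211914)
```

Call:
apply_moves --targets '[{"translation": [-0.286,-0.062,0],"twist": 0,"hand": 1},{"translation": [0,0,0.1],"twist": 0.99,"hand": 1},{"translation": [0,0,0.1],"twist": 0.99,"hand": 1},{"translation": [0,0,0.1],"twist": 0.99,"hand": 1},{"translation": [0,0,0.1],"twist": 0.99,"hand": 1},{"translation": [0,0,0.1],"twist": 0.99,"hand": 1},{"translation": [0,0,0.1],"twist": 0.99,"hand": 1},{"translation": [0,0,0.1],"twist": 0.99,"hand": 1}]'

```text
time: 9.6
tool_pos: [0.5269, -0.2899, 0.1501]
tool_rot: [0.0, 0.341, 0.94, 0.0]
contact_force: [0.0, -0.3, -0.4]
gripper_width: 1.002
grasp_force: 0.0
```

Call:
apply_moves --targets '[{"translation": [0,0,0],"twist": 0.99,"hand": 1},{"translation": [0,0,0],"twist": 0,"hand": 1},{"translation": [0,0,0],"twist": 0,"hand": 1}]'

```text
time: 9.9
tool_pos: [0.5269, -0.2904, 0.1506]
tool_rot: [0.0, 0.385, 0.923, -0.0]
contact_force: [-0.4, -0.2, -0.3]
gripper_width: 0.997
grasp_force: 0.0
```

```bash
python3 - <<'E'
from h import *
go([0.527,-0.2893,0.082])
c=cam("wrist");a=grab_frame("wrist")
np.savez("w7.npz",K=c[0],T=c[1]);cv2.imwrite("pics/w7f.png",a[:,:,::-1])
q=np.array([.527,-.2893]);e=proj(c,[[*q,.103],[*q,.077],[*q,.051]]);print(e.round(1))
# green collar extent
hsv=cv2.cvtColor(a,cv2.COLOR_RGB2HSV)
g=((hsv[...,0]>50)&(hsv[...,0]<95)&(hsv[...,1]>60)).astype(np.uint8)
n,l,s,ce=cv2.connectedComponentsWithStats(g);print([(s[i].tolist()) for i in range(1,n) if s[i,4]>80])
for d in regions_of("wrist","gauge_handle"):
    m=d["pixels"];y,x=np.where(m);print(d["score"],len(x),x.mean().round(1),y.mean().round(1),x.min(),x.max(),y.min(),y.max())
    print([(r,np.where(m[r])[0][[0,-1]].tolist()) for r in range(y.min(),y.max(),6)])
E
```

```text
t 9.9 pos [ 0.5269 -0.2904  0.1506] yaw of tool y 44.75 tool shift mm [ 0.7  0.8 68.6] j [-0.63  0.06  1.74  0.    1.35 -1.41]
[[254.1 208.9]
 [253.8 198. ]
 [253.6 189.1]]
[[343, 0, 169, 93, 4621], [431, 30, 12, 12, 112], [0, 178, 23, 66, 772]]
0.85 2488 310.0 285.1 284 335 245 325
[(245, [296, 297]), (251, [294, 314]), (257, [295, 319]), (263, [287, 325]), (269, [285, 327]), (275, [284, 328]), (281, [286, 327]), (287, [290, 325]), (293, [296, 327]), (299, [298, 330]), (305, [300, 333]), (311, [303, 335]), (317, [306, 332]), (323, [309, 318])]
0.81 2409 254.7 195.1 229 280 165 226
[(165, [252, 257]), (171, [238, 270]), (177, [233, 275]), (183, [231, 278]), (189, [229, 280]), (195, [230, 279]), (201, [233, 276]), (207, [238, 272]), (213, [239, 271]), (219, [238, 271]), (225, [242, 270])]
```

Call:
apply_moves --targets '[{"translation": [0.007,0.012,0.2],"twist": 0,"hand": 1},{"translation": [0,0,0.3],"twist": 0,"hand": 1},{"translation": [0,0,0.18],"twist": 0,"hand": 1},{"translation": [0,0,0],"twist": 0,"hand": 0},{"translation": [0,0,0],"twist": 0,"hand": 0},{"translation": [0,0,0],"twist": 0,"hand": 0},{"translation": [0,0,0],"twist": 0,"hand": 0},{"translation": [0,0,0],"twist": 0,"hand": 0}]'

```text
time: 10.8
tool_pos: [0.528, -0.2901, 0.0843]
tool_rot: [0.001, 0.386, 0.922, -0.0]
contact_force: [0.7, 0.1, 4.4]
gripper_width: 0.267
grasp_force: 61.2
```

Call:
apply_moves --targets '[{"translation": [0,0,0],"twist": 0,"hand": 0},{"translation": [0,0,0],"twist": 0,"hand": 0},{"translation": [0,0,0],"twist": 0,"hand": 0}]'

```text
time: 11.1
tool_pos: [0.5281, -0.2901, 0.0842]
tool_rot: [0.001, 0.386, 0.922, -0.0]
contact_force: [0.0, 1.5, 7.1]
gripper_width: 0.263
grasp_force: 61.4
```

Call:
apply_moves --targets '[{"translation": [0,0,-0.1],"twist": 0,"hand": 0},{"translation": [0,0,-0.25],"twist": 0,"hand": 0},{"translation": [0,0,-0.3],"twist": 0,"hand": 0},{"translation": [0,0,-0.2],"twist": 0,"hand": 0},{"translation": [0,0,0],"twist": -0.72,"hand": 0},{"translation": [0,0,0],"twist": -0.72,"hand": 0},{"translation": [0,0,0],"twist": 0,"hand": 0},{"translation": [0,0,0],"twist": 0,"hand": 0}]'

```text
time: 11.9
tool_pos: [0.5265, -0.2893, 0.1667]
tool_rot: [-0.001, 0.319, 0.948, 0.0]
contact_force: [-0.4, -0.7, -2.3]
gripper_width: 0.266
grasp_force: 60.4
```

```bash
python3 - <<'E'
from h import *
s=state();print(s["gripper_width"],s["grasp_force"],s["contact_force"])
go([0.5186,-0.0361,0.167])
c=cam("wrist");a=grab_frame("wrist");cv2.imwrite("pics/w8f.png",a[:,:,::-1]);np.savez("w8.npz",K=c[0],T=c[1])
p,r=pose();print(proj(c,[p-[0,0,z] for z in (-.0188,.0332,.0382,.076)]).round(1))
for d in regions_of("wrist","gauge_handle")+regions_of("wrist","gauge"):
    m=d["pixels"];y,x=np.where(m);print(d["score"],len(x),x.mean().round(1),y.mean().round(1),x.min(),x.max(),y.min(),y.max())
hsv=cv2.cvtColor(a,cv2.COLOR_RGB2HSV)
g=((hsv[...,0]>50)&(hsv[...,0]<95)&(hsv[...,1]>60)).astype(np.uint8)
n,l,S,ce=cv2.connectedComponentsWithStats(g);print([(S[i].tolist(),ce[i].round(1).tolist()) for i in range(1,n) if S[i,4]>60])
i=[i for i in range(1,n) if S[i,4]>60 and 200<ce[i][0]<300]
for i in i: print([(q,np.where(l[q]==i)[0][[0,-1]].tolist()) for q in range(S[i,1],S[i,1]+S[i,3],4)])
E
```

```text
0.265606096604737 60.36412596702576 [-0.39667824 -0.74970604 -2.2749322 ]
t 11.9 pos [ 0.5265 -0.2893  0.1667] yaw of tool y 52.74 tool shift mm [ 1.596e+02  1.967e+02 -1.000e-01] j [-0.63  0.04  1.73 -0.    1.38 -1.55]
[[253.4 256.1]
 [252.9 217.7]
 [252.9 215. ]
 [252.7 198.4]]
0.94 4671 252.2 228.2 220 286 180 275
[([353, 0, 159, 120, 4641], [437.6, 61.3]), ([421, 0, 11, 18, 95], [426.2, 5.6]), ([433, 64, 11, 11, 92], [438.1, 69.3]), ([0, 140, 25, 69, 825], [12.6, 172.5]), ([227, 185, 18, 17, 139], [236.2, 193.5]), ([275, 213, 11, 13, 79], [280.3, 220.6])]
[(185, [242, 242]), (189, [236, 244]), (193, [229, 243]), (197, [228, 239]), (201, [231, 233])]
[(213, [285, 285]), (217, [275, 285]), (221, [275, 284]), (225, [276, 283])]
```

Call:
apply_moves --targets '[{"translation": [0.2,0.247,0],"twist": 0,"hand": 0},{"translation": [0.3,0.37,0],"twist": 0,"hand": 0},{"translation": [0.3,0.37,0],"twist": 0,"hand": 0},{"translation": [0.3,0.37,0],"twist": 0,"hand": 0},{"translation": [0.3,0.37,0],"twist": 0,"hand": 0},{"translation": [0.19,0.235,0],"twist": 0,"hand": 0},{"translation": [0,0,0],"twist": 0,"hand": 0},{"translation": [0,0,0],"twist": 0,"hand": 0}]'

```text
time: 12.85
tool_pos: [0.5188, -0.0367, 0.1673]
tool_rot: [0.0, 0.318, 0.948, -0.0]
contact_force: [0.2, -0.3, -3.1]
gripper_width: 0.257
grasp_force: 60.3
```

Call:
apply_moves --targets '[{"translation": [0,0,0],"twist": 0,"hand": 0},{"translation": [0,0,0],"twist": 0,"hand": 0}]'

```text
time: 13.05
tool_pos: [0.5189, -0.0382, 0.1672]
tool_rot: [-0.0, 0.32, 0.948, -0.0]
contact_force: [-0.2, -0.7, -2.7]
gripper_width: 0.263
grasp_force: 60.3
```

```bash
python3 - <<'E'
from h import *
go([0.5186,-0.0361,0.167])
c=cam("wrist");a=grab_frame("wrist");cv2.imwrite("pics/w9f.png",a[:,:,::-1]);np.savez("w9.npz",K=c[0],T=c[1])
p,r=pose();print(r.round(4).tolist())
hsv=cv2.cvtColor(a,cv2.COLOR_RGB2HSV)
n0=np.array([.5186,-.0361,.07]);t=np.radians(52.9);print("nest corners pred",proj(c,[n0+.0396*np.array([np.cos(t+np.pi/4+k*np.pi/2),np.sin(t+np.pi/4+k*np.pi/2),0]) for k in range(4)]).round(1).tolist())
w=((hsv[...,1]<50)&(hsv[...,2]>125)).astype(np.uint8)
n,l,s,ce=cv2.connectedComponentsWithStats(w);print([(i,s[i].tolist(),ce[i].round(1).tolist()) for i in range(1,n) if s[i,4]>100])
th=np.linspace(0,2*np.pi,200);P=p-[0,0,.0332]+np.c_[.022*np.cos(th),.022*np.sin(th),0*th];u=proj(c,P);print("collar pred",u.min(0).round(1),u.max(0).round(1))
for d in regions_of("wrist","gauge"):
    y,x=np.where(d["pixels"]);print(d["score"],len(x),x.min(),x.max(),y.min(),y.max())
    m=d["pixels"];print([(q,np.where(m[q])[0][[0,-1]].tolist()) for q in range(y.min(),y.max(),8)])
for d in regions_of("wrist","nest_mouth")[:1]:
    y,x=np.where(d["pixels"]);print(d["score"],len(x),x.min(),x.max(),y.min(),y.max());np.save("nm.npy",d["pixels"])
g=hsv[...,2];print("cols200-310 row V");
for q in (170,180,190): print(q,g[q,195:315].tolist())
E
```

```text
t 13.05 pos [ 0.5189 -0.0382  0.1672] yaw of tool y 52.72 tool shift mm [1.5 1.5 0.2] j [-0.22 -0.16  1.91 -0.    1.38 -1.14]
[[-0.7957, 0.6057, -0.0001], [0.6057, 0.7957, -0.0001], [0.0, -0.0002, -1.0]]
nest corners pred [[287.8, 156.7], [220.7, 157.0], [222.8, 219.8], [285.9, 219.5]]
[(1, [0, 0, 243, 350, 53796], [97.1, 149.9]), (13, [287, 0, 225, 338, 43206], [436.1, 150.9]), (99, [335, 96, 22, 38, 343], [343.0, 113.4]), (128, [221, 157, 32, 21, 456], [235.5, 165.1]), (129, [260, 157, 28, 56, 877], [275.7, 174.2]), (146, [219, 274, 66, 54, 2760], [251.4, 302.1]), (157, [78, 287, 25, 16, 151], [87.8, 293.5]), (183, [370, 311, 19, 24, 194], [378.7, 322.4]), (185, [115, 312, 19, 23, 192], [124.1, 322.6]), (193, [487, 327, 25, 26, 339], [503.1, 340.1]), (195, [343, 342, 32, 30, 104], [355.0, 354.4])]
collar pred [219.2 184.8] [286.6 248.1]
0.63 4714 220 286 180 275
[(180, [250, 258]), (188, [235, 270]), (196, [227, 280]), (204, [222, 284]), (212, [221, 285]), (220, [221, 285]), (228, [229, 275]), (236, [228, 275]), (244, [229, 274]), (252, [229, 274]), (260, [229, 274]), (268, [229, 2
[... 960 characters left out ...]
154, 158, 160, 182, 181, 182, 177, 178, 150, 178, 175, 160, 164, 161, 166, 175, 141, 56, 56, 60, 62, 64, 62, 72, 78, 77, 75, 75, 85, 78, 79, 78, 72, 74, 79, 78, 75, 80, 76, 78, 76, 74, 76, 80]
190 [66, 61, 70, 71, 62, 49, 48, 41, 48, 46, 39, 42, 50, 75, 69, 65, 119, 123, 124, 97, 107, 106, 84, 88, 86, 79, 80, 89, 104, 93, 101, 101, 94, 100, 102, 100, 102, 67, 41, 52, 59, 63, 60, 62, 66, 59, 62, 61, 59, 64, 64, 59, 57, 56, 69, 64, 72, 62, 65, 59, 64, 63, 64, 62, 60, 67, 64, 62, 64, 66, 74, 67, 60, 62, 70, 59, 63, 38, 50, 69, 60, 109, 163, 150, 148, 146, 149, 151, 151, 147, 153, 160, 76, 53, 57, 58, 63, 79, 76, 75, 74, 80, 68, 70, 76, 82, 76, 73, 80, 78, 78, 77, 80, 79, 77, 78, 78, 77, 77, 75]
```

Call:
apply_moves --targets '[{"translation": [0,0,0],"twist": 0,"hand": 0},{"translation": [0,0,0],"twist": 0,"hand": 0},{"translation": [0,0,0],"twist": 0,"hand": 0}]'

```text
time: 13.5
tool_pos: [0.5188, -0.0373, 0.1672]
tool_rot: [-0.0, 0.319, 0.948, 0.0]
contact_force: [1.2, -0.4, -2.4]
gripper_width: 0.265
grasp_force: 60.3
```

Call:
apply_moves --targets '[{"translation": [0,0,0],"twist": 0,"hand": 0}]'

```text
time: 13.6
tool_pos: [0.5188, -0.0371, 0.1672]
tool_rot: [-0.0, 0.319, 0.948, -0.0]
contact_force: [-0.5, -1.3, -2.2]
gripper_width: 0.262
grasp_force: 60.3
```

Call:
apply_moves --targets '[{"translation": [0.008,0.007,0.05],"twist": -0.02,"hand": 0},{"translation": [0,0,0.06],"twist": 0,"hand": 0},{"translation": [0,0,0.05],"twist": 0,"hand": 0},{"translation": [0,0,0.03],"twist": 0,"hand": 0},{"translation": [0,0,0.03],"twist": 0,"hand": 0},{"translation": [0,0,0.03],"twist": 0,"hand": 0},{"translation": [0,0,0],"twist": 0,"hand": 0},{"translation": [0,0,0],"twist": 0,"hand": 0}]'

```text
time: 14.4
tool_pos: [0.5187, -0.0361, 0.1423]
tool_rot: [0.0, 0.318, 0.948, -0.0]
contact_force: [-0.4, -0.6, -2.2]
gripper_width: 0.26
grasp_force: 60.3
```

```bash
python3 - <<'E'
from h import *
go([0.5186,-0.0361,0.1082]);print(state()["contact_force"],state()["ft_torque"])
E
```

```text
t 14.4 pos [ 0.5187 -0.0361  0.1423] yaw of tool y 52.94 tool shift mm [ 0.1 -0.  34.1] j [-0.21 -0.13  1.94 -0.    1.34 -1.14]
[-0.43766656 -0.63223024 -2.16473034] [ 0.00362874 -0.00100852 -0.01418844]
```

Call:
apply_moves --targets '[{"translation": [0,0,0.015],"twist": 0,"hand": 0},{"translation": [0,0,0.015],"twist": 0,"hand": 0},{"translation": [0,0,0.015],"twist": 0,"hand": 0},{"translation": [0,0,0.015],"twist": 0,"hand": 0},{"translation": [0,0,0],"twist": 0,"hand": 0},{"translation": [0,0,0],"twist": 0,"hand": 0}]'

```text
time: 15.0
tool_pos: [0.5186, -0.0361, 0.1362]
tool_rot: [-0.0, 0.318, 0.948, -0.0]
contact_force: [-0.3, -0.2, -2.5]
gripper_width: 0.261
grasp_force: 60.3
```

```bash
python3 - <<'E'
from h import *
go([0.5186,-0.0361,0.1082]);print(state()["contact_force"],state()["ft_torque"])
E
```

```text
t 15.0 pos [ 0.5186 -0.0361  0.1362] yaw of tool y 52.94 tool shift mm [-0. -0. 28.] j [-0.21 -0.13  1.94 -0.    1.33 -1.14]
[-0.32916357 -0.24876326 -2.52518781] [-0.02642227 -0.01497783  0.06743651]
```

Call:
apply_moves --targets '[{"translation": [0,0,0.03],"twist": 0,"hand": 0},{"translation": [0,0,0.04],"twist": 0,"hand": 0},{"translation": [0,0,0.04],"twist": 0,"hand": 0},{"translation": [0,0,0.04],"twist": 0,"hand": 0},{"translation": [0,0,0.03],"twist": 0,"hand": 0},{"translation": [0,0,0.02],"twist": 0,"hand": 0},{"translation": [0,0,0],"twist": 0,"hand": 0},{"translation": [0,0,0],"twist": 0,"hand": 0}]'

```text
time: 15.8
tool_pos: [0.5187, -0.0361, 0.1163]
tool_rot: [0.0, 0.318, 0.948, 0.0]
contact_force: [0.7, -0.2, -1.9]
gripper_width: 0.263
grasp_force: 60.3
```

Call:
apply_moves --targets '[{"translation": [0,0,0.02],"twist": 0,"hand": 0},{"translation": [0,0,0.02],"twist": 0,"hand": 0},{"translation": [0,0,0.02],"twist": 0,"hand": 0},{"translation": [0,0,0],"twist": 0,"hand": 0},{"translation": [0,0,0],"twist": 0,"hand": 0}]'

```text
time: 16.3
tool_pos: [0.5192, -0.0362, 0.111]
tool_rot: [0.001, 0.318, 0.948, 0.0]
contact_force: [0.2, -0.4, 3.1]
gripper_width: 0.262
grasp_force: 60.9
```

Call:
apply_moves --targets '[{"translation": [0,0,0.015],"twist": 0,"hand": 0},{"translation": [0,0,0.015],"twist": 0,"hand": 0},{"translation": [0,0,0],"twist": 0,"hand": 0},{"translation": [0,0,0],"twist": 0,"hand": 0}]'

```text
time: 16.7
tool_pos: [0.5193, -0.0362, 0.1083]
tool_rot: [0.001, 0.318, 0.948, 0.0]
contact_force: [0.1, 0.5, 6.1]
gripper_width: 0.26
grasp_force: 61.3
```

Call:
apply_moves --targets '[{"translation": [0,0,0.01],"twist": 0,"hand": 0},{"translation": [0,0,0],"twist": 0,"hand": 0},{"translation": [0,0,0],"twist": 0,"hand": 0}]'

```text
time: 17.0
tool_pos: [0.5195, -0.0362, 0.1082]
tool_rot: [0.001, 0.318, 0.948, 0.0]
contact_force: [-3.2, 1.7, 10.7]
gripper_width: 0.26
grasp_force: 61.9
```

Call:
apply_moves --targets '[{"translation": [0,0,0.008],"twist": 0,"hand": 0},{"translation": [0,0,0],"twist": 0,"hand": 0},{"translation": [0,0,0],"twist": 0,"hand": 0},{"translation": [0,0,0],"twist": 0,"hand": 0}]'

```text
time: 17.4
tool_pos: [0.5197, -0.0362, 0.1081]
tool_rot: [0.001, 0.318, 0.948, 0.0]
contact_force: [-3.4, 1.6, 13.8]
gripper_width: 0.264
grasp_force: 62.3
```

```bash
python3 - <<'E'
from h import *
go([0.5186,-0.0361,0.1082])
c=cam("wrist");a=grab_frame("wrist");hsv=cv2.cvtColor(a,cv2.COLOR_RGB2HSV)
g=((hsv[...,0]>50)&(hsv[...,0]<95)&(hsv[...,1]>60)).astype(np.uint8)
n,l,s,ce=cv2.connectedComponentsWithStats(g);print([(s[i].tolist()) for i in range(1,n) if s[i,4]>30 and 200<ce[i][0]<310])
th=np.linspace(0,2*np.pi,200)
for z in (.07,.075,.078): print(z,proj(c,np.c_[.5188+.022*np.cos(th),-.0361+.022*np.sin(th),0*th+z]).min(0).round(1))
# pin check
f=cam("top");b=grab_frame("top")
print("pin",[(np.round(d["point"],4).tolist(),round(d["score"],2)) for d in recognise("top","pin")])
m=(b[:,:,0].astype(int)>100)&(b[:,:,1]<90)&(b[:,:,2]<90);m[:,:180]=0;m[:,300:]=0;m[:190]=0;m[260:]=0
y,x=np.where(m);print(len(x),back(f,[x.mean(),y.mean()],.1).round(4))
s=state();print(s["contact_force"],s["ft_torque"],s["time"])
E
```

```text
t 17.4 pos [ 0.5197 -0.0362  0.1081] yaw of tool y 52.94 tool shift mm [ 1.  -0.6 -0.1] j [-0.21 -0.09  1.96 -0.    1.27 -1.14]
[[127, 8, 317, 235, 23245], [220, 183, 66, 43, 1001], [226, 274, 27, 19, 223]]
0.07 [219.3 181.7]
0.075 [218.5 183.6]
0.078 [218.  184.8]
pin [([0.53, -0.2841, 0.0054], 0.35)]
258 [[ 0.5239 -0.016   0.1   ]]
[-3.94242685  1.47277246 13.55318793] [ 0.12264121  0.9118974  -0.08012318] 17.55
```

```bash
python3 - <<'E'
from h import *
f=cam("scene");b=grab_frame("scene");N=np.array([.519,.0642,0])
u=proj(f,[N+[0,0,.108],N+[0,0,.091],N+[0,0,.074]]);print(u.round(1))
B=b.astype(int);m=((B[...,0]>100)&(B[...,0]>2.2*B[...,1])&(B[...,0]>2.2*B[...,2])).astype(np.uint8)
n,l,s,ce=cv2.connectedComponentsWithStats(m);print([(s[i].tolist(),ce[i].round(1).tolist()) for i in range(1,n) if 8<s[i,4]<400])
print([(np.round(d["point"],3).tolist(),round(d["score"],2)) for d in recognise("scene","pin")])
E
```

```text
[[297.3 172.9]
 [297.  178.1]
 [296.7 183.2]]
[([295, 172, 6, 3, 17], [297.4, 173.1])]
[([0.642, -0.016, 0.039], 0.66), ([0.411, 0.027, 0.038], 0.46)]
```

```bash
python3 -c "
from plant import *
print(job_done())"
```

```text
the job is handed in; nothing more can be done
None
```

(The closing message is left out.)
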